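# Zero the batch counter and log three stacks of dishes

## Task

The batch counter on the clean bench still shows the last batch. Turn its reset knob back anticlockwise, regrasping as often as needed, until the pointer is fully home against the zero stop; then log the three stacks of Petri dishes on the bench with the side lever, one full pull to its stop for each stack, letting the lever spring back home each time, so that the pointer finishes on the third mark after zero. Let go of everything at the end, and do not disturb the dishes or the flask.

Things in the scene. Friction and masses are not known exactly. Their poses are not given: they have to be found in the camera images.
- counter: batch counter, bolted down: grey base 190 x 190 x 12 mm, on it a grey drum 164 mm across, 62 mm high, with a white dial of twelve plain marks 30 degrees apart under a clear window. Origin: centre of the underside, on the common vertical axis of knob, pointer and lever; z up, x towards the zero mark, y 90 degrees anticlockwise of x from above; the lever sticks out on the -y side
- zero_mark (a point): the zero mark, the longest and widest mark of the dial, its middle 60 mm from the axis; a small steel stop pin stands on the dial just anticlockwise of it
- knob_grip (a point): middle of the reset knob, on its vertical axis, 88 mm above the bench: black, round, fluted, 50 mm across (54 mm at its foot, below 73 mm), from 66 to 105 mm above the bench, free all round and above. It carries the pointer; x points along the pointer. Turns with a steady friction of about 0.18 N m, stays where left, stops dead at zero
- pointer_tip (a point): tip of the black pointer under the window, 57 mm from the axis, 53 mm above the bench; it cannot be touched
- knob (a joint): angle of knob and pointer, rad, clockwise from above: 0 = against the zero stop, pointer on the zero mark; each mark is 0.524 further (third mark 1.571); upper limit 5.8
- lever_handle (a point): axis of the lever's upright black round handle, 68 mm above the bench; handle 17 to 23 mm thick, from 30 to 103 mm above the bench, 118 mm from the counter's axis; moves with the lever. x points away from the counter's axis; a pull goes towards this point's -y, in an arc clockwise from above
- lever (a joint): angle of the lever about the counter's axis, rad, clockwise from above: 0 = home, 0.768 = its stop. A spring brings it home (2 to 3.5 N at the handle; moving the pointer takes 2 N more). The first 0.24 of a pull are free, then a pawl pushes the pointer on; on the way back the pointer stays. At home the pawl is lifted clear, so the knob turns freely both ways
- lever_stop (a point): where the handle's axis stands when the lever is at its stop, 68 mm above the bench. There the pointer is exactly on the next mark; a pull that ends short leaves it short of the mark. The pawl takes the next tooth only after the lever has come back to below 0.2 rad
- dishes2_mid (a point): middle of a stack of two closed Petri dishes, 90 mm across, 30 mm high; bystander
- dishes3_mid (a point): middle of a stack of three closed Petri dishes, 90 mm across, 45 mm high; bystander
- dishes4_mid (a point): middle of a stack of four closed Petri dishes, 90 mm across, 60 mm high; bystander
- flask_mid (a point): middle of a stoppered conical glass flask, 84 mm across at its foot, 153 mm high; bystander

How it is judged:
On the way, in this order (a step that is already met when the one before it is completed fails the run):
1. the pointer is back at the zero stop, with the lever at home (value of joint knob below 0.06 rad and value of joint lever below 0.1 rad), for 0.2 s.
2. the lever is pulled to its stop and the pointer stands on mark 1 (value of joint lever above 0.66 rad and value of joint knob between 0.394 and 0.654 rad), for 0.02 s.
3. the lever is pulled to its stop and the pointer stands on mark 2 (value of joint lever above 0.66 rad and value of joint knob between 0.917 and 1.177 rad), for 0.02 s.
4. the lever is pulled to its stop and the pointer stands on mark 3 (value of joint lever above 0.66 rad and value of joint knob between 1.441 and 1.701 rad), for 0.02 s.
At the end, for the whole second after the job is handed in: the pointer rests on the third mark (1.571 rad within 0.13), the lever is home (below 0.1 rad), and dishes and flask stand where they were (within 20 mm, upright) (value of joint knob between 1.441 and 1.701 rad and value of joint lever below 0.1 rad and velocity of joint knob between -0.05 and 0.05 rad/s); the robot touches nothing.
It fails at once if the stack of two dishes pushed more than 20 mm or tipped (distance of dishes2_mid from where it was at the start of the episode above 0.02 m or angle between dishes2_mid's own z axis and vertical above 0.3 rad).
It fails at once if the stack of three dishes pushed more than 20 mm or tipped (distance of dishes3_mid from where it was at the start of the episode above 0.02 m or angle between dishes3_mid's own z axis and vertical above 0.3 rad).
It fails at once if the stack of four dishes pushed more than 20 mm or tipped (distance of dishes4_mid from where it was at the start of the episode above 0.02 m or angle between dishes4_mid's own z axis and vertical above 0.3 rad).
It fails at once if the flask pushed more than 20 mm or tipped (distance of flask_mid from where it was at the start of the episode above 0.02 m or angle between flask_mid's own z axis and vertical above 0.3 rad).
It also fails if it takes over 72 s, if anything falls off the work surface, if the arm or the gripper's body presses on something with over 40 N, if the wrist force passes 120 N, or if a joint passes its speed limit or range.

## Robot

A 6-joint arm with a two-finger parallel gripper is mounted at the origin on the work surface. World frame = base frame: x ahead of the robot, y to its left, z up, the work surface at z = 0. Lengths are in m, angles in rad, forces in N, time in s.
With the tool pointing down it reaches from about 0.4 to 0.925 m from the base axis. Payload 12.5 kg.
Tool frame: the origin (TCP) lies midway between the tips of the shut fingers; the grasp point (between the pads) lies 19 mm behind it; z points along the fingers, y is the direction in which the jaws open and shut (so a half turn about z gives the same grasp; the last joint's range is limited). The gripper opens to 95 mm and grips with 3 to 60 N. Pads are 20 mm wide; open, the fingers measure 119 mm over their backs; the gripper's body (75 mm by 180 mm) begins 59 mm behind the grasp point.
Start: joints at [-1.378, 0.491, 1.559, -0, 1.092, -0.106], TCP at [0.184, -0.597, 0.177] pointing down, gripper open.
Joint ranges: [-3.1, 3.1], [-0.84, 2.19], [0.05, 2.79], [-1.13, 4.28], [0.06, 2.93], [-2.69, 2.69]. Speed limits (rad/s): [2.22, 2.22, 2.79, 3.14, 3.14, 3.14].

## Interface

Orientations are given as [roll, pitch, yaw] about the fixed x, y, z axes, in that order (R = Rz(yaw) Ry(pitch) Rx(roll)).
In Python, from station import robot gives the robot as it stands.
- The arm moves only by the tool move_arm, never from a script. Its argument "rows" is a list of rows, each a list of 2 entries, a list of its own where there are three numbers: the shift along the world's x, y, z in mm, then the turn, a rotation vector about the world's x, y, z in rad. A call has 1 to 20 rows; each row shifts and turns the commanded pose from where the row before left it; what a row does not reach is not made up. A row lasts 1/8 s, in which the tool goes at most 62.5 mm and 10.7 degrees, less where a joint would pass 70% of its speed; a pose out of reach is approached as far as the arm can. A call is refused whole if a number of a shift passes 62.5 or a number of a turn 0.188, either way. A call with a gripper value outside its range is refused whole. "claw" is the gripper's target within -1 to 1 (shut at 1, half-way at 0, fully open at -1), set as the call begins (left out, the last holds). The fingers move at their own pace and stop on an object; the grip force is fixed at half the most. Time passes only in rows, so rows that do not move let the fingers close. It gives the time, the measured TCP pose, the force and the opening at its end, in the units of the state.
- robot.get_state(): the state, without advancing time (a new reading comes with each control period).
- robot.snapshot(name): name is "scene" or "top"; returns a dict with "frame" (400x640x3 uint8, red, green, blue), "fx", "fy", "cx", "cy" (pixels), "rvec" (rotation vector, rad) and "tvec" (3), from world to camera coordinates, as OpenCV has them. Camera axes: x right, y down, z forward; pixel columns grow to the right and rows downward; lengths in m; the calibration is good to about 2 mm. A picture is of the moment at which its call begins. There is no depth.
- robot.job_done(): hands the job in, once; it reports no verdict.
The state is a dict: "clock": time; "q": joint angles; "dq": joint speeds; "effort": joint torques, N m; "position": TCP position; "eef_rot": TCP orientation; "force": force on the tool from outside, world axes, zero at the start; "torque": the same for the moment, N m; "width": finger opening in m.
Only numpy, scipy, OpenCV 4.12 (cv2) and the standard library are available. Lean on these libraries where they do the work, as an engineer would, in place of code of your own. Each camera call takes 0.05 s, during which the arm holds its last target.

## Working session

There is one attempt and no reset: what is moved stays moved. The work goes in short steps, Python scripts to look and compute and a tool call to move; the robot and the scene stay as the last step left them, time stands still between calls to the robot, and variables do not carry over. Pictures are saved under pics/ and viewed, and the job is handed in when it is done.

Besides the shell and the picture viewer there is one more tool, called after "Emit:" as name(argument=value, ...), one argument or row to a line, values as JSON. move_arm: Moves the arm, as the interface text tells. Its arguments: {"type":"object","properties":{"rows":{"type":"array"},"claw":{"type":"number"}},"required":["rows"]}

```bash
mkdir -p pics
cat > h.py <<'E'
import numpy as np,cv2
from station import robot
def snap(n,f):
    s=robot.snapshot(n); cv2.imwrite('pics/'+f,s['frame'][:,:,::-1]); np.savez('pics/'+f+'.npz',**s); return s
def load(f): return dict(np.load('pics/'+f+'.npz'))
def K(s): return np.array([[s['fx'],0,s['cx']],[0,s['fy'],s['cy']],[0,0,1.]])
def unproj(s,u,v,z):
    R=cv2.Rodrigues(np.array(s['rvec'],float))[0];t=np.array(s['tvec'],float)
    c=-R.T@t; d=R.T@np.linalg.inv(K(s))@np.array([u,v,1.]); return c+d*(z-c[2])/d[2]
def proj(s,P):
    return cv2.projectPoints(np.array(P,float).reshape(-1,1,3),np.array(s['rvec'],float),np.array(s['tvec'],float),K(s),None)[0].reshape(-1,2)
E
python3 - <<'E'
from h import *
for n in('scene','top'):
    s=snap(n,n+'0.png');R=cv2.Rodrigues(np.array(s['rvec'],float))[0];print(n,s['fx'],-R.T@np.array(s['tvec'],float))
print(robot.get_state())
E
```

```text
scene 403.1675183920037 [ 1.34745985 -0.21540751  1.21246938]
top 502.246849524066 [0.45468888 0.00743794 1.39682959]
{'clock': 0.1, 'q': array([-1.37757085e+00,  4.91514456e-01,  1.55939434e+00, -3.30162593e-05,
        1.09170694e+00, -1.05604883e-01]), 'dq': array([-0.00076934, -0.00049228, -0.00318193, -0.00010948, -0.00025437,
        0.00086269]), 'effort': array([ 3.28300506e-03, -6.13623548e+01, -2.58605719e+01,  6.93896413e-02,
        4.69917257e-02, -4.21077232e-05]), 'position': array([ 0.18396175, -0.5970425 ,  0.17630877]), 'eef_rot': array([-3.14057218e+00, -7.87215549e-05,  2.98845558e-01]), 'force': array([-0.14012763,  0.973108  , -0.03476332]), 'torque': array([-0.03644473,  0.05274532,  0.02057328]), 'width': 0.09514623624473705}
```

View pics/scene0.png

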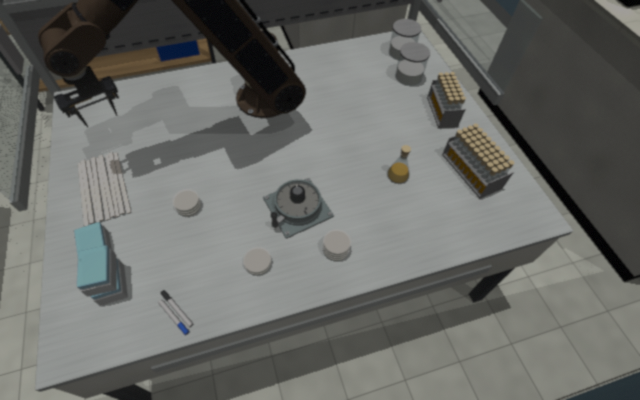

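View pics/top0.png

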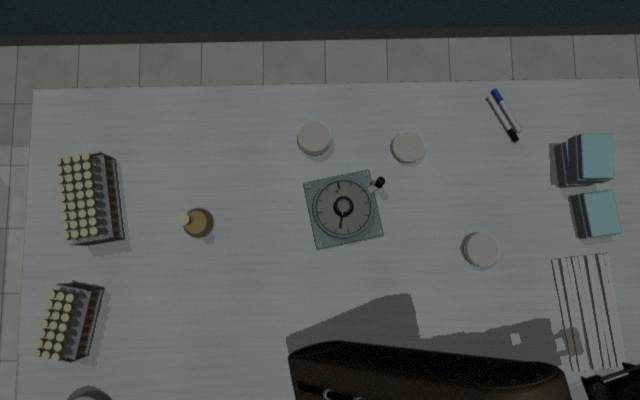

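Run:
```python
from h import *
a=load('top0.png')['frame'][160:260,285:405,::-1]; b=load('scene0.png')['frame'][160:250,245:350,::-1]
a=cv2.resize(a,None,fx=6.6,fy=6,interpolation=3) if 0 else cv2.resize(a,None,fx=6,fy=6,interpolation=3)
cv2.imwrite('pics/a.png',cv2.convertScaleAbs(a,alpha=1.5)); b=cv2.resize(b,None,fx=6,fy=6,interpolation=3);cv2.imwrite('pics/b.png',cv2.convertScaleAbs(b,alpha=1.7))
```

```text
(no output)
```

View pics/a.png

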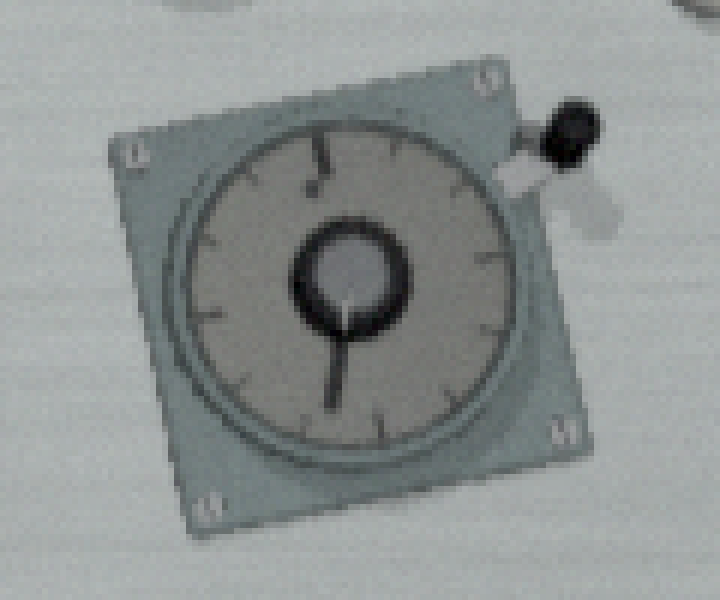

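View pics/b.png

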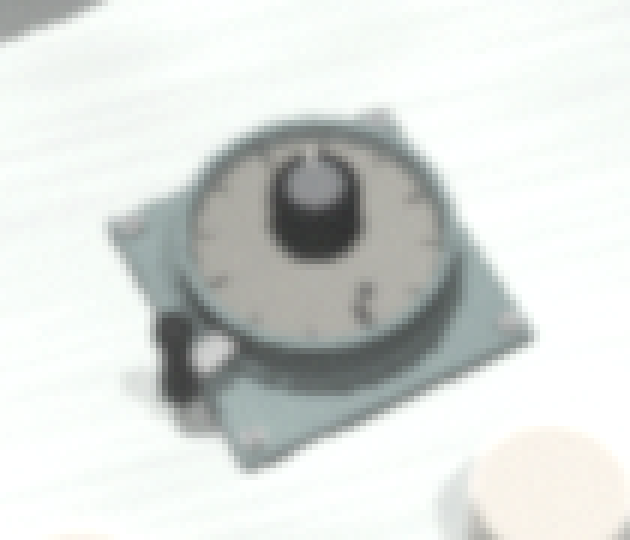

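```bash
cat > m.py <<'E'
from h import *
s=load('top0.png')
f=lambda u,v,z:unproj(s,285+(u+.5)/6-.5,160+(v+.5)/6-.5,z)
cs=[f(*p,.012) for p in((108,135),(505,58),(594,452),(192,538))]
c=np.mean(cs,0);print('c',c,[np.linalg.norm(cs[i]-cs[i-1]) for i in range(4)])
yaw=np.mean([np.arctan2(*(cs[0]-cs[3])[1::-1]),np.arctan2(*(cs[1]-cs[2])[1::-1])]);print('yaw',yaw)
k=f(350,265,.105);print('knob top',k)
ang=lambda p:np.degrees(np.arctan2(p[1]-c[1],p[0]-c[0]))
for n,p in dict(zero=(320,150,.053),pin=(312,188,.06),tip=(330,408,.053),handle=(578,122,.103),hbot=(558,160,.03)).items():
    P=f(*p);print(n,P,np.linalg.norm((P-c)[:2]),ang(P))
for n,u,v,z in(('d4?',314,138,.06),('d?',407,147,.045),('d?',481,249,.045),('flask',198,223,.03)):print(n,unproj(s,u,v,z))
E
python3 m.py
```

```text
c [ 0.5865949  -0.01799562  0.012     ] [np.float64(0.19043532258302096), np.float64(0.18815822223025336), np.float64(0.187138882891634), np.float64(0.18819164143305664)]
yaw 0.19492929845038603
knob top [ 0.59031779 -0.01670132  0.105     ]
zero [ 0.64805435 -0.00510984  0.053     ] 0.06279575391742007 11.841290265089572
pin [ 0.62993779 -0.00117662  0.06      ] 0.046491776094990195 21.208507967778868
tip [ 0.53185003 -0.00760287  0.053     ] 0.05572261790871568 169.25089358284805
handle [ 0.65129647 -0.11670159  0.103     ] 0.1180218689608321 -56.75523787433912
hbot [ 0.64496679 -0.11409032  0.03      ] 0.1124342875834039 -58.72377582872282
d4? [0.77608891 0.05783534 0.06      ]
d? [ 0.75007001 -0.19608913  0.045     ]
d? [ 0.46943047 -0.38383533  0.045     ]
flask [0.55160799 0.37860674 0.03      ]
```

Emit:
move_arm(
  claw=-1,
  rows=[
    [[0,0,25],[0,0,0]],
    [[0,0,25],[0,0,0]],
    [[25,36,10],[0,0,-0.08]],
    [[25,36,10],[0,0,-0.08]],
    [[25,36,10],[0,0,-0.08]],
    [[25,36,0],[0,0,-0.08]],
    [[25,36,0],[0,0,-0.08]],
    [[25,36,0],[0,0,-0.08]],
    [[25,36,0],[0,0,-0.08]],
    [[25,36,0],[0,0,-0.08]],
    [[25,36,0],[0,0,-0.08]],
    [[25,36,0],[0,0,-0.08]],
    [[25,36,0],[0,0,-0.08]],
    [[25,36,0],[0,0,-0.08]],
    [[25,36,0],[0,0,-0.08]],
    [[25,36,0],[0,0,-0.08]],
    [[25,36,0],[0,0,-0.08]],
    [[29,39,0],[0,0,-0.06]],
    [[0,0,0],[0,0,0]],
    [[0,0,0],[0,0,0]],
  ],
)

```text
clock: 2.6
position: [0.5876, -0.0185, 0.2565]
eef_rot: [3.141, 0.001, -0.96]
force: [-0.2, -0.5, 0.3]
width: 0.095
```

Emit:
move_arm(
  rows=[
    [[0,0,-25],[0,0,0]],
    [[0,0,-40],[0,0,0]],
    [[0,1,-40],[0,0,0]],
    [[0,0,-30],[0,0,0]],
    [[0,0,-22],[0,0,0]],
    [[0,0,-15],[0,0,0]],
    [[0,0,-6],[0,0,0]],
    [[0,0,0],[0,0,0]],
  ],
)

```text
clock: 3.6
position: [0.5881, -0.0176, 0.0791]
eef_rot: [-3.142, -0.0, -0.961]
force: [-0.8, 0.3, -0.1]
width: 0.0951
```

```bash
cat > v.py <<'E'
import sys
from h import *
n,f=sys.argv[1:3]
s=snap(n,f); b=s['frame'][:,:,::-1]
b=b[150:270,285:405] if n=='top' else b[140:260,225:370]
b=cv2.resize(b,None,fx=5,fy=5,interpolation=3); cv2.imwrite('pics/z'+f,cv2.convertScaleAbs(b,alpha=1.6))
E
python3 v.py scene s1.png
```

```text
(no output)
```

View pics/zs1.png

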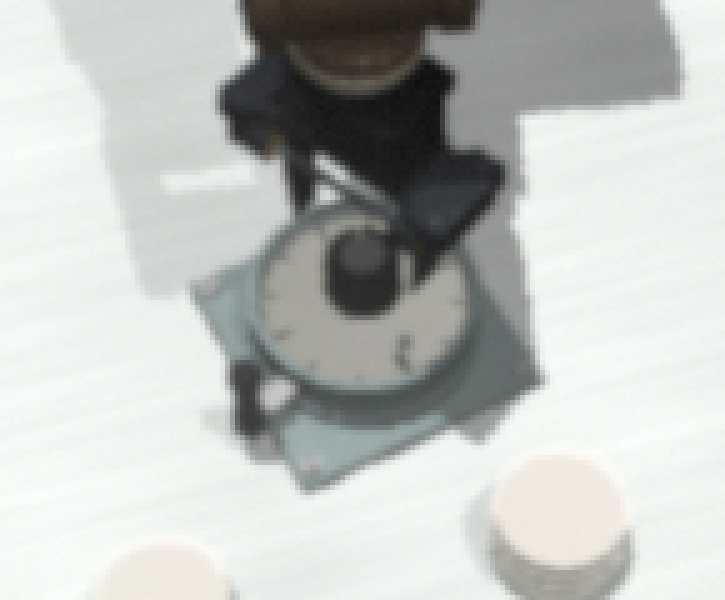

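Run:
```python
from h import *
s=load('s1.png');st=robot.get_state();p=st['position'];y=st['eef_rot'][2]
j=np.array([-np.sin(y),np.cos(y),0])
g=lambda P:(proj(s,P)-[225,140]+.5)*5
print('tips',g([p,p+.0475*j,p-.0475*j]))
c=np.array([.588,-.0175,0])
print('knob top,foot',g([c+[0,0,.105],c+[0,0,.066]]))
th=np.linspace(0,6.28,24)
im=cv2.imread('pics/zs1.png')
for r,z,col in((.025,.105,(0,0,255)),(.082,.074,(0,255,0)),(.082,.062,(255,0,255))):
    q=g([c+[r*np.cos(t),r*np.sin(t),z] for t in th]);cv2.polylines(im,[q.astype(np.int32)],True,col,1)
for sgn in(1,-1):
    q=g([p+sgn*.0475*j,p+sgn*.0475*j+[0,0,.05]]);cv2.polylines(im,[q.astype(np.int32)],False,(0,0,255),2)
cv2.imwrite('pics/o1.png',im)
```

```text
tips [[365.30146859 273.42234231]
 [419.91793975 309.42649233]
 [311.92207087 238.23369312]]
knob top,foot [[364.60744172 251.44809245]
 [365.56898948 284.19340305]]
```

View pics/o1.png

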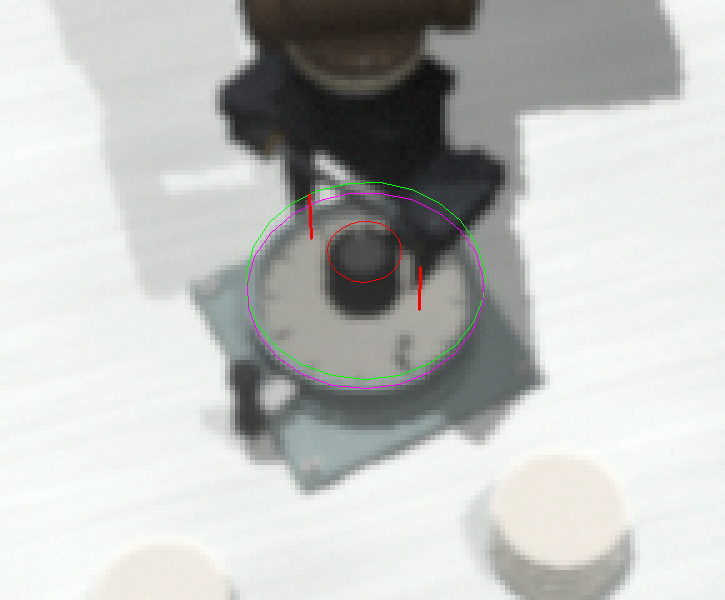

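Emit:
move_arm(
  claw=1,
  rows=[
    [[0,0,0],[0,0,0]],
    [[0,0,0],[0,0,0]],
    [[0,0,0],[0,0,0]],
    [[0,0,0],[0,0,0]],
    [[0,0,0],[0,0,0]],
    [[0,0,0],[0,0,0]],
    [[0,0,0],[0,0,0]],
    [[0,0,0],[0,0,0]],
  ],
)

```text
clock: 4.65
position: [0.588, -0.0173, 0.0789]
eef_rot: [3.142, -0.0, -0.961]
force: [0.4, -0.8, -0.1]
width: 0.0204
```

```bash
python3 v.py scene s2.png; python3 -c "
from h import *
print(robot.get_state())"
```

```text
{'clock': 4.7, 'q': array([-1.41679079e-01,  5.53377572e-01,  1.75178608e+00, -6.80415688e-05,
        8.36518698e-01,  2.39038627e+00]), 'dq': array([ 5.85634574e-04, -1.92758478e-03,  1.11160935e-05, -1.78634737e-04,
        1.52628617e-03, -8.33943116e-04]), 'effort': array([-6.17149490e-04, -6.02773690e+01, -2.08118552e+01, -2.67069350e-02,
       -8.17180937e-02,  9.44544513e-05]), 'position': array([ 0.58800383, -0.01731858,  0.07884704]), 'eef_rot': array([ 3.14149263e+00,  2.43067779e-05, -9.61223433e-01]), 'force': array([ 0.42520791, -0.10679333, -0.44824416]), 'torque': array([ 0.12015902,  0.046922  , -0.01146289]), 'width': 0.016654016189445786}
```

View pics/zs2.png

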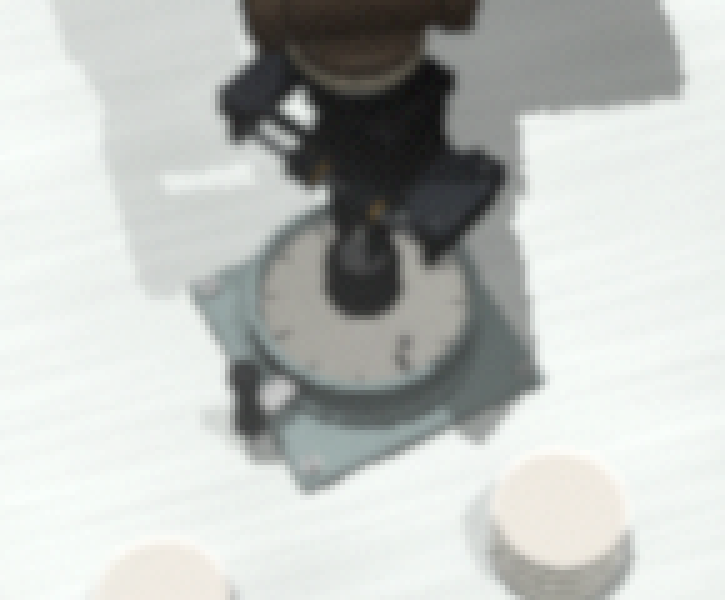

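```bash
python3 - <<'E'
from h import *
for f,p,y,o in(('scene0.png',[.184,-.597,.1763],.2988,(30,40)),('s2.png',[.588,-.0173,.0788],-.961,(250,130)),('s1.png',[.588,-.0173,.0788],-.961,(250,130))):
    s=load(f);p=np.array(p);j=np.array([-np.sin(y),np.cos(y),0])
    w=.017 if f=='s2.png' else .095
    q=proj(s,[p,p+w/2*j,p-w/2*j,p+[0,0,.1]]);print(f,q)
    im=s['frame'][o[1]:o[1]+100,o[0]:o[0]+100,::-1]
    im=cv2.convertScaleAbs(cv2.resize(im,None,fx=6,fy=6,interpolation=3),alpha=3 if f!='scene0.png' else 3)
    for a in q: cv2.circle(im,tuple(((a-o+.5)*6).astype(int).tolist()),3,(0,0,255),-1)
    cv2.imwrite('pics/c_'+f,im)
E
python3 - <<'E'
import cv2,numpy as np
cv2.imwrite('pics/cc.png',cv2.resize(np.hstack([cv2.imread('pics/c_'+f) for f in('scene0.png','s2.png')]),(800,400)))
E
```

```text
scene0.png [[105.81964755 126.20380752]
 [119.10871901 120.78257   ]
 [ 92.24408328 131.74191895]
 [ 93.23851244 104.61600942]]
s2.png [[297.60796715 194.20961952]
 [299.54385454 195.48481365]
 [295.67999181 192.93963716]
 [297.09102755 176.48081603]]
s1.png [[297.60796715 194.20961952]
 [308.52897873 201.40343151]
 [286.93406751 187.17858337]
 [297.09102755 176.48081603]]
```

View pics/cc.png

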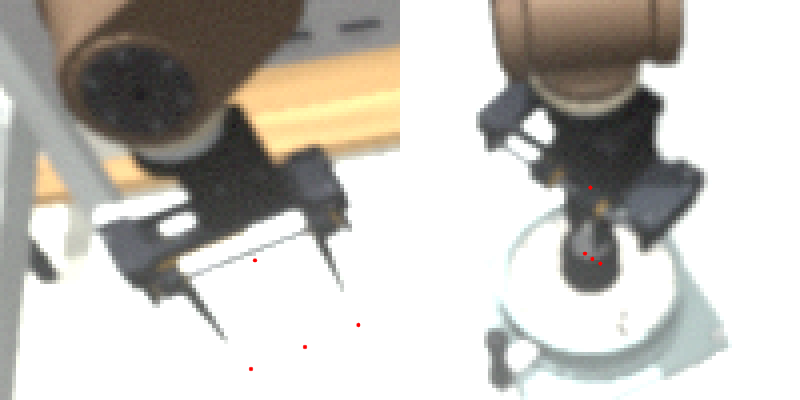

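Emit:
move_arm(
  rows=[
    [[0,0,0],[0,0,0]],
    [[0,0,0],[0,0,0]],
    [[0,0,0],[0,0,0]],
    [[0,0,0],[0,0,0]],
  ],
)

```text
clock: 5.2
position: [0.588, -0.0173, 0.0788]
eef_rot: [3.142, -0.0, -0.961]
force: [-0.2, 0.2, -0.0]
width: 0.0005
```

```bash
python3 v.py scene s3.png; python3 v.py top t3.png
python3 - <<'E'
from h import *
s=load('s3.png');im=s['frame'][160:210,270:330,::-1]
cv2.imwrite('pics/c3.png',cv2.convertScaleAbs(cv2.resize(im,None,fx=12,fy=12,interpolation=3),alpha=3))
s=robot.get_state();print(s['position'],s['width'],s['force'])
E
```

```text
[ 0.5880116  -0.01734201  0.07886772] 0.0005861147990458487 [ 0.10941616 -0.39643592  0.52934547]
```

View pics/c3.png

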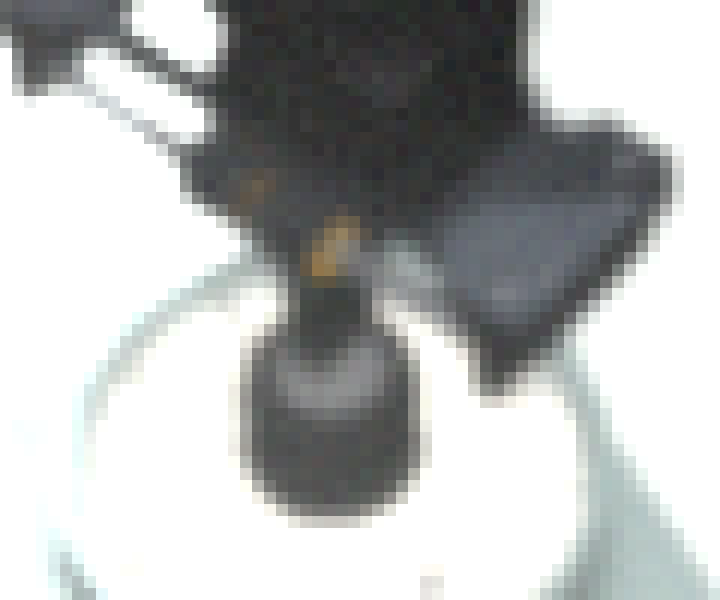

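View pics/zt3.png

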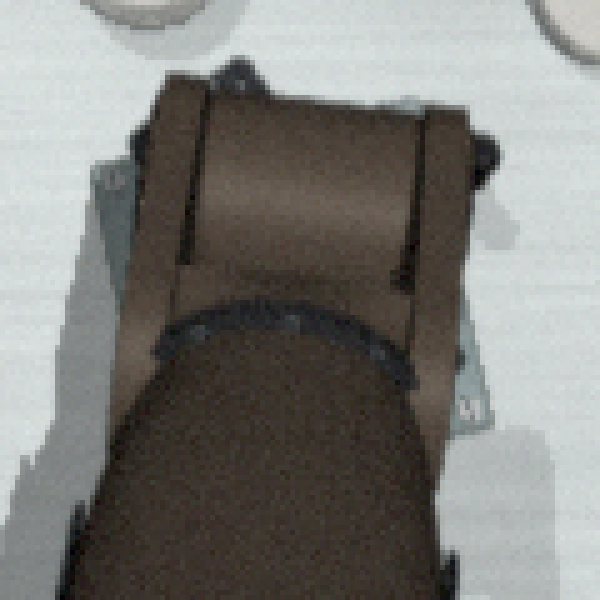

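Emit:
move_arm(
  claw=-1,
  rows=[
    [[0,0,6],[0,0,0]],
    [[0,0,0],[0,0,0]],
    [[0,0,0],[0,0,0]],
    [[0,0,0],[0,0,0]],
    [[0,0,0],[0,0,0]],
    [[0,0,0],[0,0,0]],
    [[0,0,0],[0,0,0]],
    [[0,0,0],[0,0,0]],
    [[0,0,-10],[0,0,0]],
    [[0,0,-10],[0,0,0]],
    [[0,0,-10],[0,0,0]],
    [[0,0,0],[0,0,0]],
  ],
)

```text
clock: 6.8
position: [0.5875, -0.0173, 0.0537]
eef_rot: [3.14, 0.001, -0.961]
force: [-0.6, -0.1, 0.0]
width: 0.0947
```

```bash
python3 v.py scene s4.png
python3 - <<'E'
from h import *
s=load('s4.png');im=s['frame'][160:210,270:330,::-1]
cv2.imwrite('pics/c4.png',cv2.convertScaleAbs(cv2.resize(im,None,fx=12,fy=12,interpolation=3),alpha=3))
s=robot.get_state();print(s['position'],s['width'],s['force'])
E
```

```text
[ 0.58780022 -0.01729867  0.05430806] 0.09495875396246527 [ 0.15872303 -0.35545857  0.02761597]
```

View pics/c4.png

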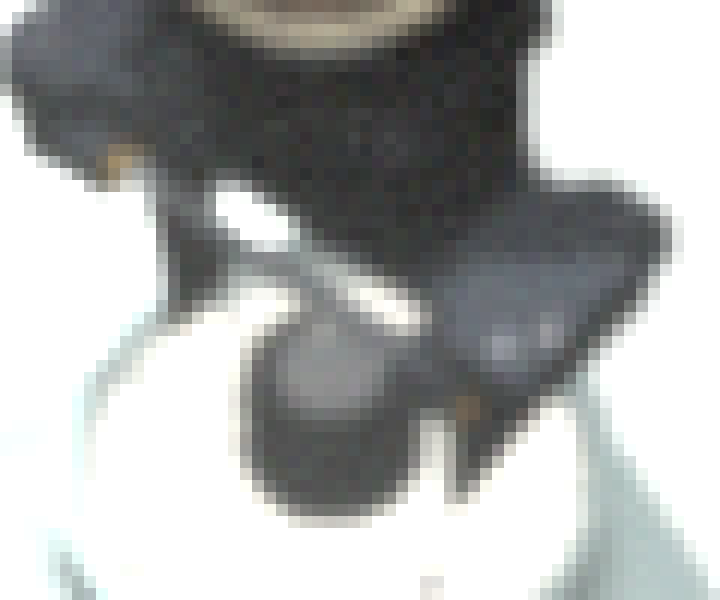

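Emit:
move_arm(
  rows=[
    [[0,0,-5],[0,0,0]],
    [[0,0,-4],[0,0,0]],
    [[0,0,0],[0,0,0]],
  ],
)

```text
clock: 7.22
position: [0.5879, -0.0173, 0.0456]
eef_rot: [3.141, 0.0, -0.961]
force: [0.5, 0.1, -0.3]
width: 0.0947
```

Emit:
move_arm(
  claw=1,
  rows=[
    [[0,0,0],[0,0,0]],
    [[0,0,0],[0,0,0]],
    [[0,0,0],[0,0,0]],
    [[0,0,0],[0,0,0]],
    [[0,0,0],[0,0,0]],
    [[0,0,0],[0,0,0]],
    [[0,0,0],[0,0,0]],
  ],
)

```text
clock: 8.1
position: [0.5875, -0.0176, 0.0459]
eef_rot: [3.141, 0.0, -0.961]
force: [-3.5, -2.6, 3.3]
width: 0.0495
```

Emit:
move_arm(
  rows=[
    [[0,0,0],[0,0,0.05]],
    [[0,0,0],[0,0,0.1]],
    [[0,0,0],[0,0,0.15]],
    [[0,0,0],[0,0,0.15]],
    [[0,0,0],[0,0,0.15]],
    [[0,0,0],[0,0,0.15]],
    [[0,0,0],[0,0,0.15]],
    [[0,0,0],[0,0,0.1]],
    [[0,0,0],[0,0,0]],
  ],
)

```text
clock: 9.22
position: [0.5871, -0.0184, 0.0459]
eef_rot: [3.14, 0.002, 0.041]
force: [-6.3, -8.6, 3.9]
width: 0.0495
```

```bash
python3 v.py scene s5.png
python3 - <<'E'
from h import *
s=load('s5.png');im=s['frame'][160:210,270:330,::-1]
cv2.imwrite('pics/c5.png',cv2.convertScaleAbs(cv2.resize(im,None,fx=12,fy=12,interpolation=3),alpha=1.8))
s=robot.get_state();print(s['position'],s['width'],s['force'],s['torque'],s['q'])
E
```

```text
[ 0.58712365 -0.01837563  0.04588149] 0.0495059091583568 [-6.17354215 -8.37356823  4.00431572] [-1.46381507  1.03985985  0.227576  ] [-0.14290488  0.59808867  1.77754268 -0.00218926  0.76759274  1.38990498]
```

View pics/c5.png

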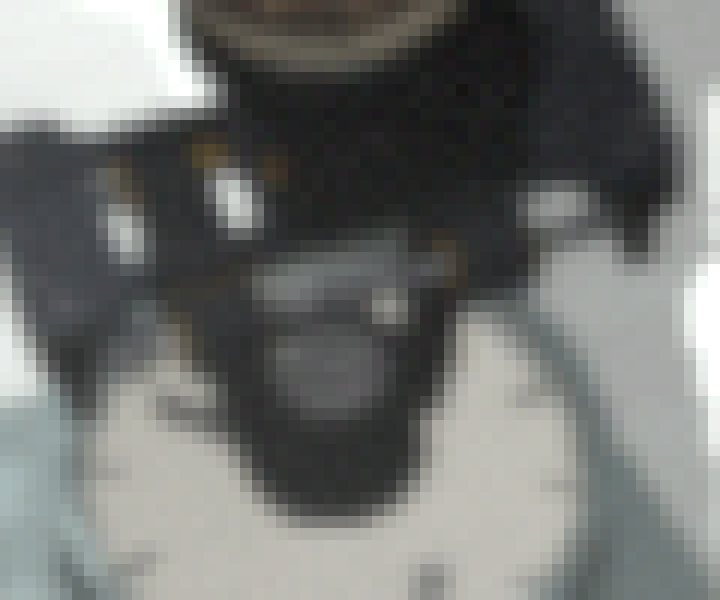

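Emit:
move_arm(
  rows=[
    [[-1,-1,0],[0,0,0.1]],
    [[0,0,0],[0,0,0.15]],
    [[0,0,0],[0,0,0.15]],
    [[0,0,0],[0,0,0.15]],
    [[0,0,0],[0,0,0.15]],
    [[0,0,0],[0,0,0.15]],
    [[0,0,0],[0,0,0.15]],
    [[0,0,0],[0,0,0.15]],
    [[0,0,0],[0,0,0.15]],
    [[0,0,0],[0,0,0.15]],
    [[0,0,0],[0,0,0.15]],
    [[0,0,0],[0,0,0.15]],
    [[0,0,0],[0,0,0.15]],
    [[0,0,0],[0,0,0.15]],
    [[0,0,0],[0,0,0.15]],
    [[0,0,0],[0,0,0.1]],
    [[0,0,0],[0,0,0]],
  ],
)

```text
clock: 11.4
position: [0.5887, -0.019, 0.0459]
eef_rot: [3.14, 0.003, 2.34]
force: [6.6, -4.7, -3.8]
width: 0.0494
```

Run:
```python
from h import *
s=robot.get_state();print(s['position'],s['eef_rot'],s['width'],s['force'],s['torque'],s['q'])
```

```text
[ 0.58871566 -0.01904986  0.04592986] [3.13975293 0.00317654 2.34042466] 0.04944999799577565 [ 6.56369419 -4.68296937 -3.76657593] [-0.98328286 -1.09088874  0.20087825] [-1.44206193e-01  5.97972800e-01  1.77762401e+00 -6.99608661e-04
  7.62357074e-01 -9.13332359e-01]
```

Emit:
move_arm(
  rows=[
    [[0,0,0],[0,0,0.05]],
    [[0,0,0],[0,0,0.05]],
    [[0,0,0],[0,0,0.05]],
    [[0,0,0],[0,0,0.03]],
    [[0,0,0],[0,0,0.0]],
  ],
)

```text
clock: 12.02
position: [0.5888, -0.0189, 0.046]
eef_rot: [3.14, 0.004, 2.519]
force: [6.8, -4.6, -4.3]
width: 0.0493
```

```bash
cat > st.py <<'E'
from h import *
s=robot.get_state();print(s['clock'],s['position'],s['eef_rot'],s['width'],s['force'],s['torque'],s['q'][5])
E
python3 st.py
```

```text
12.025 [ 0.58879809 -0.01894364  0.0459539 ] [3.14004194 0.00353502 2.51910142] 0.04928940835163844 [ 6.75618003 -4.55498643 -4.27775537] [-0.86787091 -1.23530378  0.07181098] -1.0921752132325064
```

Emit:
move_arm(
  rows=[
    [[0,0,0],[0,0,0.03]],
    [[0,0,0],[0,0,0.03]],
    [[0,0,0],[0,0,0]],
  ],
)

```text
clock: 12.4
position: [0.5883, -0.0186, 0.0459]
eef_rot: [3.14, 0.002, 2.578]
force: [4.7, -0.9, -3.9]
width: 0.0493
```

```bash
python3 st.py; python3 v.py scene s6.png
python3 - <<'E'
from h import *
s=load('s6.png');im=s['frame'][160:210,270:330,::-1]
cv2.imwrite('pics/c6.png',cv2.convertScaleAbs(cv2.resize(im,None,fx=12,fy=12,interpolation=3),alpha=1.8))
E
```

```text
12.4 [ 0.58829744 -0.01856055  0.04593764] [3.14026068e+00 2.35196480e-03 2.57812941e+00] 0.0492798917975987 [ 4.74145453 -0.93257818 -3.8532799 ] [-0.33254567 -1.05554365 -0.15606323] -1.151477963776609
```

View pics/c6.png

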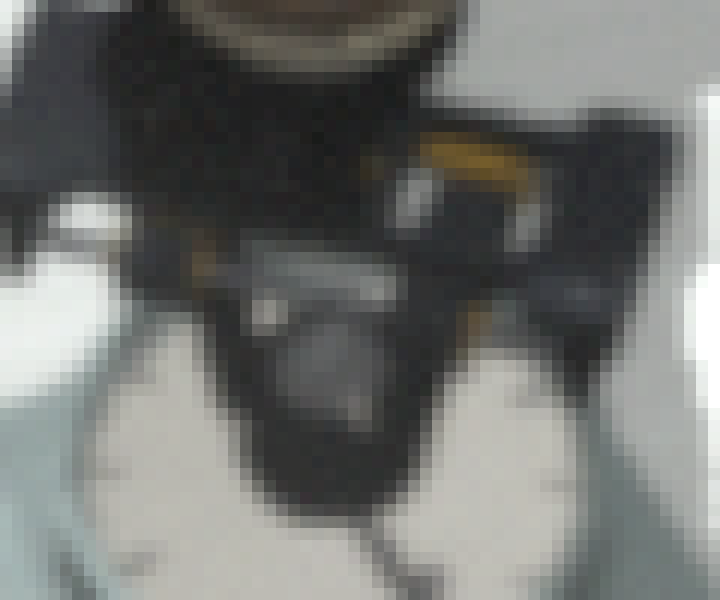

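Emit:
move_arm(
  rows=[
    [[0,0,0],[0,0,0.03]],
    [[0,0,0],[0,0,0.03]],
    [[0,0,0],[0,0,0]],
  ],
)

```text
clock: 12.82
position: [0.587, -0.018, 0.0459]
eef_rot: [3.141, -0.0, 2.639]
force: [1.9, 2.4, -0.7]
width: 0.0495
```

```bash
python3 st.py
```

```text
12.825 [ 0.58702932 -0.01796011  0.04591875] [ 3.14102022e+00 -7.42037824e-05  2.63879148e+00] 0.04952350485276919 [ 1.91511733  2.41126423 -0.71321878] [ 0.58780997 -0.59158506 -0.62992185] -1.2119086042527991
```

Emit:
move_arm(
  claw=-1,
  rows=[
    [[0,0,0],[0,0,0]],
    [[0,0,0],[0,0,0]],
    [[0,0,0],[0,0,0]],
    [[0,0,0],[0,0,0]],
    [[0,0,0],[0,0,0]],
    [[0,0,0],[0,0,0]],
    [[0,0,20],[0,0,0]],
    [[0,0,40],[0,0,0]],
    [[0,0,40],[0,0,0]],
    [[0,-50,20],[0,0,0]],
    [[0,-50,0],[0,0,0]],
    [[0,-50,0],[0,0,0]],
    [[0,-40,0],[0,0,0]],
    [[0,0,0],[0,0,0]],
    [[0,0,0],[0,0,0]],
  ],
)

```text
clock: 14.7
position: [0.5868, -0.2079, 0.1657]
eef_rot: [3.141, -0.001, 2.639]
force: [-0.3, 0.0, 0.0]
width: 0.0951
```

```bash
python3 st.py;python3 v.py top t7.png; python3 v.py scene s7.png
```

```text
14.7 [ 0.58679778 -0.20786545  0.16569782] [ 3.14134124e+00 -5.75895272e-04  2.63852708e+00] 0.09505735640015332 [-0.2524311   0.01933681  0.0485206 ] [ 0.07341887 -0.15681763  0.00326503] -1.514531274615337
```

View pics/zt7.png

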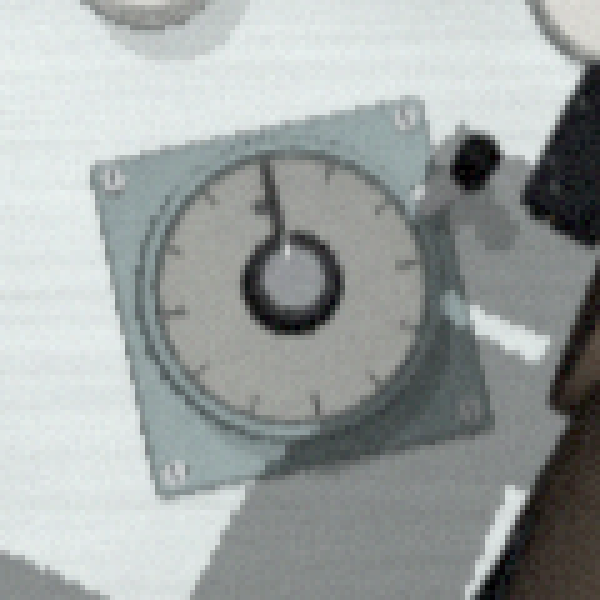

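View pics/zs7.png

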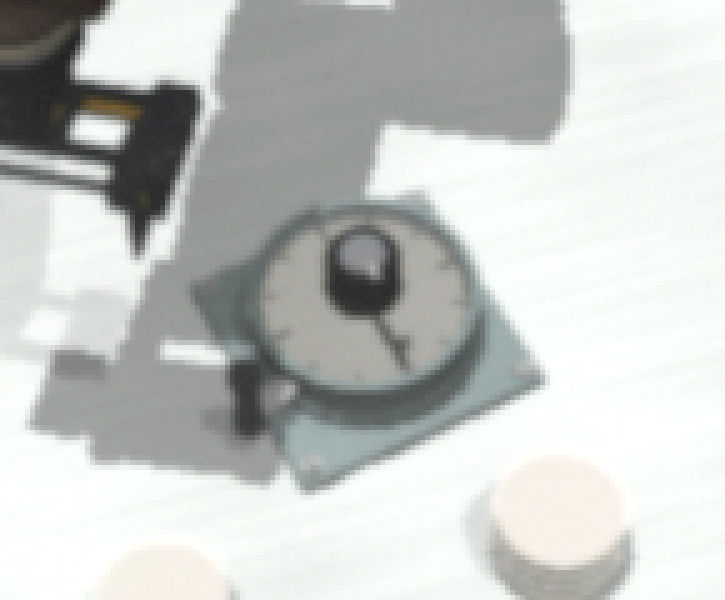

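Run:
```python
from h import *
for f,o,nm in(('t7.png',(285,150),'zt7'),('s7.png',(225,140),'zs7')):
    s=load(f);im=cv2.imread('pics/%s.png'%nm);th=np.linspace(0,6.28,20)
    c=np.array([.588,-.018,0]);h=np.array([.6515,-.117,0])
    g=lambda P:((proj(s,P)-o+.5)*5).astype(np.int32)
    for cc,r,z in((c,.025,.105),(h,.011,.103),(h,.011,.03)):
        cv2.polylines(im,[g([cc+[r*np.cos(t),r*np.sin(t),z] for t in th])],True,(0,0,255),1)
    cv2.imwrite('pics/v_%s.png'%nm,cv2.resize(im[100:600,:600] if nm=='zs7' else im[50:400,200:],None,fx=1,fy=1))
a=cv2.imread('pics/v_zs7.png');b=cv2.imread('pics/v_zt7.png')
a=a[150:370,150:480];b=b[30:280,0:400]
print(a.shape,b.shape);H=500
cv2.imwrite('pics/vv.png',np.hstack([cv2.resize(a,(400,267)),cv2.resize(b,(400,267))]))
```

```text
(220, 330, 3) (250, 400, 3)
```

View pics/vv.png

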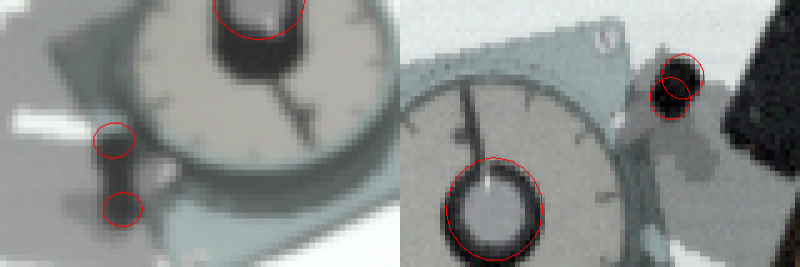

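Overlays match within about 2 mm: pointer on zero, handle at about (0.651, -0.117). Moving above the handle.

Emit:
move_arm(
  rows=[
    [[16,23,0],[0,0,-0.12]],
    [[16,23,0],[0,0,-0.12]],
    [[16,23,0],[0,0,-0.12]],
    [[16,22,0],[0,0,-0.13]],
    [[0,0,-30],[0,0,0]],
    [[0,0,-30],[0,0,0]],
    [[0,0,0],[0,0,0]],
    [[0,0,0],[0,0,0]],
  ],
)

```text
clock: 15.8
position: [0.6515, -0.1169, 0.1071]
eef_rot: [3.141, 0.001, 2.149]
force: [0.4, -0.2, 1.1]
width: 0.0949
```

```bash
python3 st.py; python3 v.py scene s8.png
```

```text
15.8 [ 0.65154661 -0.11690941  0.1070816 ] [3.14064565e+00 9.37519984e-04 2.14946439e+00] 0.09489287582508768 [ 0.36025811 -0.24739176  1.0787092 ] [ 0.04909213 -0.16350927 -0.0263682 ] -0.8560449517687048
```

View pics/zs8.png

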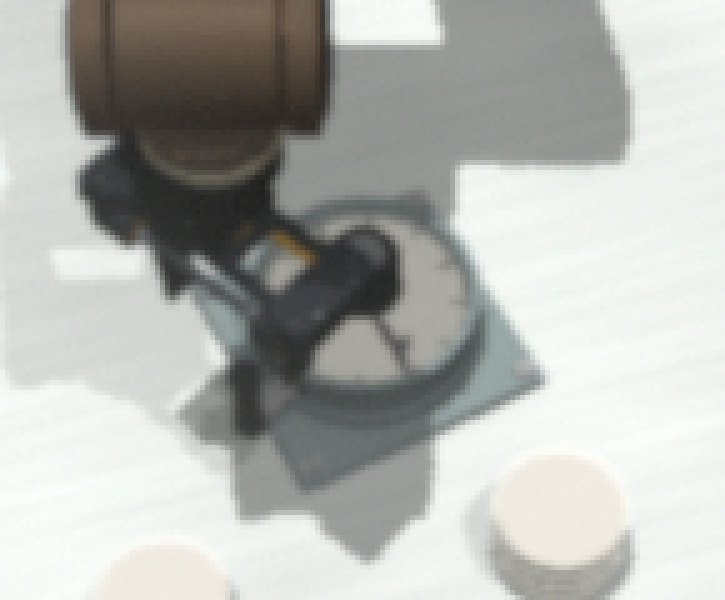

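Emit:
move_arm(
  rows=[
    [[0,0,-20],[0,0,0]],
    [[0,0,-20],[0,0,0]],
    [[0,0,-16],[0,0,0]],
    [[0,0,-10],[0,0,0]],
    [[0,0,-5],[0,0,0]],
    [[0,0,0],[0,0,0]],
  ],
)

```text
clock: 16.6
position: [0.6511, -0.1173, 0.035]
eef_rot: [3.141, 0.0, 2.149]
force: [0.1, 0.1, 0.2]
width: 0.0951
```

```bash
python3 st.py; python3 v.py scene s9.png
```

```text
16.6 [ 0.65110472 -0.11734954  0.03495383] [3.14145778e+00 6.57082573e-05 2.14880176e+00] 0.09505132679201342 [0.11939051 0.1143711  0.22669161] [ 0.01583352 -0.13210196 -0.00804336] -0.8561745366363905
```

View pics/zs9.png

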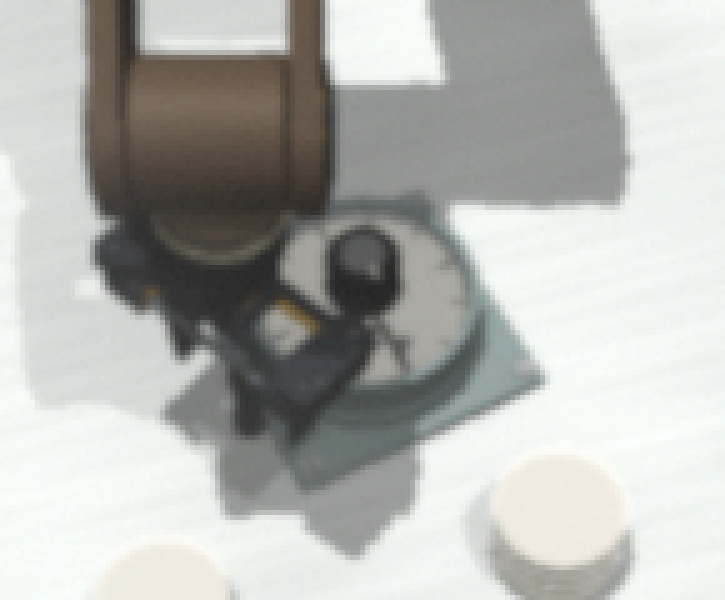

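Emit:
move_arm(
  claw=1,
  rows=[
    [[0,0,0],[0,0,0]],
    [[0,0,0],[0,0,0]],
    [[0,0,0],[0,0,0]],
    [[0,0,0],[0,0,0]],
    [[0,0,0],[0,0,0]],
    [[0,0,0],[0,0,0]],
    [[0,0,0],[0,0,0]],
    [[0,0,0],[0,0,0]],
    [[0,0,0],[0,0,0]],
  ],
)

```text
clock: 17.77
position: [0.6512, -0.1172, 0.0349]
eef_rot: [3.141, 0.0, 2.149]
force: [1.6, 0.7, -0.1]
width: 0.018
```

```bash
python3 st.py
python3 - <<'E'
import numpy as np
c=np.array([588,-18]);a=np.array([651.2,-117.2]);r=np.linalg.norm(a-c);p0=np.arctan2(*(a-c)[::-1]);print(r,p0)
prev=a
for k in range(1,14):
    p=p0-.06*k; q=c+r*np.array([np.cos(p),np.sin(p)]);print(k,round(.06*k,2),np.round(q-prev,1),np.round(q,1));prev=q
E
```

```text
17.775 [ 0.65123188 -0.11724807  0.03485818] [3.14108646e+00 2.27215034e-04 2.14876383e+00] 0.01801433459555393 [ 1.56891594  0.6996238  -0.05404544] [ 0.09014145 -0.39254928 -0.01947069] -0.8561695434236035
117.62176669307432 -1.003545460909734
1 0.06 [-6.1 -3.6] [ 645.1 -120.8]
2 0.12 [-6.3 -3.2] [ 638.9 -124.1]
3 0.18 [-6.5 -2.9] [ 632.4 -126.9]
4 0.24 [-6.6 -2.5] [ 625.8 -129.4]
5 0.3 [-6.7 -2.1] [ 619.1 -131.4]
6 0.36 [-6.9 -1.7] [ 612.2 -133.1]
7 0.42 [-6.9 -1.2] [ 605.3 -134.3]
8 0.48 [-7.  -0.8] [ 598.2 -135.2]
9 0.54 [-7.  -0.4] [ 591.2 -135.6]
10 0.6 [-7.1  0. ] [ 584.1 -135.6]
11 0.66 [-7.   0.4] [ 577.1 -135.1]
12 0.72 [-7.   0.9] [ 570.1 -134.3]
13 0.78 [-6.9  1.3] [ 563.2 -133. ]
```

Emit:
move_arm(
  rows=[
    [[-6.1,-3.6,0],[0,0,-0.06]],
    [[-6.3,-3.2,0],[0,0,-0.06]],
    [[-6.5,-2.9,0],[0,0,-0.06]],
    [[-6.6,-2.5,0],[0,0,-0.06]],
    [[-6.7,-2.1,0],[0,0,-0.06]],
    [[-6.9,-1.7,0],[0,0,-0.06]],
    [[-6.9,-1.2,0],[0,0,-0.06]],
    [[-7,-0.8,0],[0,0,-0.06]],
    [[-7,-0.4,0],[0,0,-0.06]],
    [[-7.1,0,0],[0,0,-0.06]],
    [[-7,0.4,0],[0,0,-0.06]],
    [[-7,0.9,0],[0,0,-0.06]],
    [[0,0,0],[0,0,0]],
  ],
)

```text
clock: 19.4
position: [0.5703, -0.1344, 0.0349]
eef_rot: [3.141, -0.0, 1.429]
force: [4.7, 1.1, -3.7]
width: 0.0185
```

```bash
python3 st.py
```

```text
19.4 [ 0.57028952 -0.13441071  0.0348934 ] [ 3.14050277e+00 -1.80016477e-05  1.42893634e+00] 0.018500426799486405 [ 4.74277432  1.14800198 -3.68818968] [ 0.14582771 -0.79758093 -0.08273222] -0.20270248425181128
```

Emit:
move_arm(
  rows=[
    [[-5.5,0.9,0],[0,0,-0.05]],
    [[-2,0.4,0],[0,0,-0.02]],
    [[0,0,0],[0,0,0]],
  ],
)

```text
clock: 19.77
position: [0.5659, -0.1336, 0.035]
eef_rot: [3.135, 0.0, 1.36]
force: [16.9, 1.4, -12.1]
width: 0.0185
```

```bash
python3 st.py
```

```text
19.775 [ 0.56586086 -0.13358694  0.03497548] [3.13475034e+00 7.85981214e-05 1.36017793e+00] 0.018508705960623578 [ 16.92089806   1.38403898 -12.09787105] [ 0.37482017 -2.94212378  0.23669134] -0.1362089445002758
```

```bash
python3 v.py scene s10.png
```

```text
(no output)
```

View pics/zs10.png

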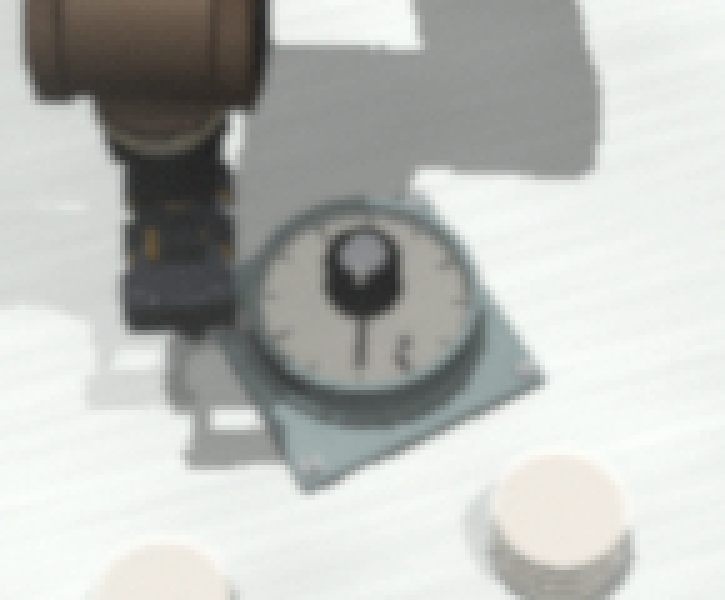

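Emit:
move_arm(
  rows=[
    [[7.5,-1.3,0],[0,0,0.07]],
    [[7,-0.9,0],[0,0,0.06]],
    [[7,-0.4,0],[0,0,0.06]],
    [[7.1,0,0],[0,0,0.06]],
    [[7,0.4,0],[0,0,0.06]],
    [[7,0.8,0],[0,0,0.06]],
    [[6.9,1.2,0],[0,0,0.06]],
    [[6.9,1.7,0],[0,0,0.06]],
    [[6.7,2.1,0],[0,0,0.06]],
    [[6.6,2.5,0],[0,0,0.06]],
    [[6.5,2.9,0],[0,0,0.06]],
    [[6.3,3.2,0],[0,0,0.06]],
    [[6.1,3.6,0],[0,0,0.06]],
    [[0,0,0],[0,0,0]],
  ],
)

```text
clock: 21.58
position: [0.6514, -0.117, 0.0348]
eef_rot: [3.141, -0.0, 2.15]
force: [2.4, 2.0, 0.6]
width: 0.0183
```

```bash
python3 st.py; python3 v.py scene s11.png
```

```text
21.575 [ 0.65142517 -0.11696919  0.03483058] [ 3.14122915e+00 -3.96531678e-05  2.14978571e+00] 0.018346978847459488 [2.40649295 1.97549084 0.61742734] [ 0.36280139 -0.51832098 -0.13632793] -0.856793530536045
```

View pics/zs11.png

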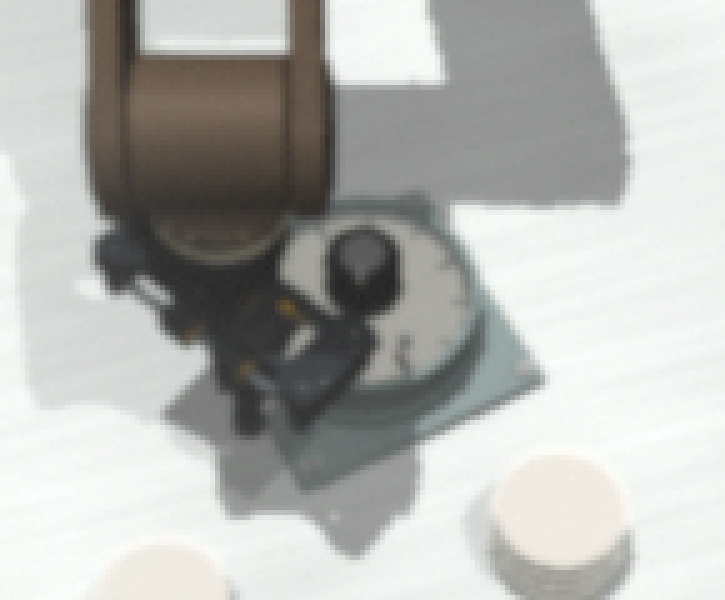

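Emit:
move_arm(
  rows=[
    [[-6.1,-3.6,0],[0,0,-0.06]],
    [[-6.3,-3.2,0],[0,0,-0.06]],
    [[-6.5,-2.9,0],[0,0,-0.06]],
    [[-6.6,-2.5,0],[0,0,-0.06]],
    [[-6.7,-2.1,0],[0,0,-0.06]],
    [[-6.9,-1.7,0],[0,0,-0.06]],
    [[-6.9,-1.2,0],[0,0,-0.06]],
    [[-7,-0.8,0],[0,0,-0.06]],
    [[-7,-0.4,0],[0,0,-0.06]],
    [[-7.1,0,0],[0,0,-0.06]],
    [[-7,0.4,0],[0,0,-0.06]],
    [[-7,0.9,0],[0,0,-0.06]],
    [[-5.5,0.9,0],[0,0,-0.05]],
    [[-2,0.4,0],[0,0,-0.02]],
    [[0,0,0],[0,0,0]],
    [[0,0,0],[0,0,0]],
  ],
)

```text
clock: 23.62
position: [0.5659, -0.1336, 0.035]
eef_rot: [3.134, -0.0, 1.358]
force: [18.6, 4.4, -12.1]
width: 0.0184
```

```bash
python3 st.py; python3 v.py scene s12.png
```

```text
23.625 [ 0.56585898 -0.13361481  0.03500905] [ 3.13414913e+00 -4.93854358e-05  1.35806217e+00] 0.018417087269918125 [ 18.6250789    4.35061512 -12.14131779] [ 0.66740481 -3.33628259  0.20407957] -0.13446269978668876
```

View pics/zs12.png

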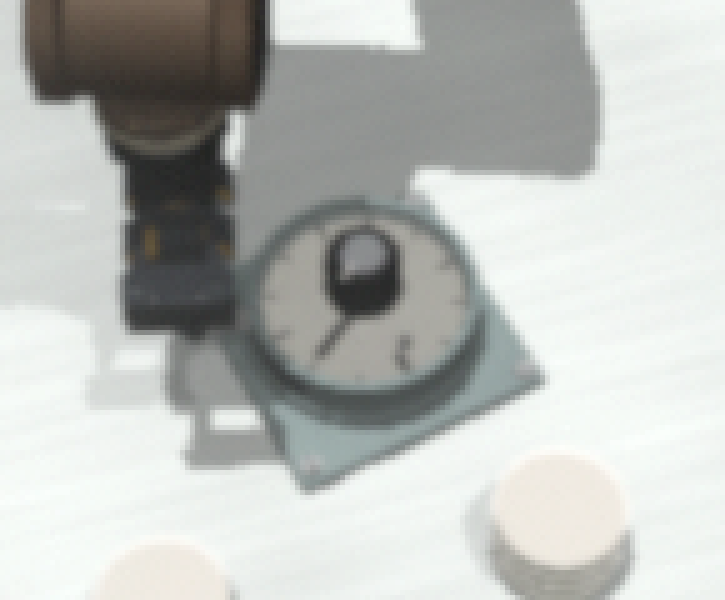

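Pointer on mark 2 (tip at about (320,355)). Return home.

Emit:
move_arm(
  rows=[
    [[7.5,-1.3,0],[0,0,0.07]],
    [[7,-0.9,0],[0,0,0.06]],
    [[7,-0.4,0],[0,0,0.06]],
    [[7.1,0,0],[0,0,0.06]],
    [[7,0.4,0],[0,0,0.06]],
    [[7,0.8,0],[0,0,0.06]],
    [[6.9,1.2,0],[0,0,0.06]],
    [[6.9,1.7,0],[0,0,0.06]],
    [[6.7,2.1,0],[0,0,0.06]],
    [[6.6,2.5,0],[0,0,0.06]],
    [[6.5,2.9,0],[0,0,0.06]],
    [[6.3,3.2,0],[0,0,0.06]],
    [[6.1,3.6,0],[0,0,0.06]],
    [[0,0,0],[0,0,0]],
    [[0,0,0],[0,0,0]],
  ],
)

```text
clock: 25.55
position: [0.6508, -0.1174, 0.0349]
eef_rot: [3.141, -0.0, 2.147]
force: [2.2, 2.3, -0.3]
width: 0.0183
```

Emit:
move_arm(
  rows=[
    [[-6.1,-3.6,0],[0,0,-0.06]],
    [[-6.3,-3.2,0],[0,0,-0.06]],
    [[-6.5,-2.9,0],[0,0,-0.06]],
    [[-6.6,-2.5,0],[0,0,-0.06]],
    [[-6.7,-2.1,0],[0,0,-0.06]],
    [[-6.9,-1.7,0],[0,0,-0.06]],
    [[-6.9,-1.2,0],[0,0,-0.06]],
    [[-7,-0.8,0],[0,0,-0.06]],
    [[-7,-0.4,0],[0,0,-0.06]],
    [[-7.1,0,0],[0,0,-0.06]],
    [[-7,0.4,0],[0,0,-0.06]],
    [[-7,0.9,0],[0,0,-0.06]],
    [[-5.5,0.9,0],[0,0,-0.05]],
    [[-2,0.4,0],[0,0,-0.02]],
    [[0,0,0],[0,0,0]],
    [[0,0,0],[0,0,0]],
  ],
)

```text
clock: 27.55
position: [0.5658, -0.1336, 0.035]
eef_rot: [3.134, -0.0, 1.358]
force: [21.4, 4.6, -13.7]
width: 0.018
```

```bash
python3 st.py; python3 v.py scene s13.png
```

```text
27.55 [ 0.56584352 -0.13361268  0.03499904] [ 3.13398899e+00 -4.89364525e-05  1.35765661e+00] 0.018035287168439905 [ 21.41008735   4.63651635 -13.66993231] [ 0.86239105 -3.51809416  0.19086408] -0.13409316063220497
```

View pics/zs13.png

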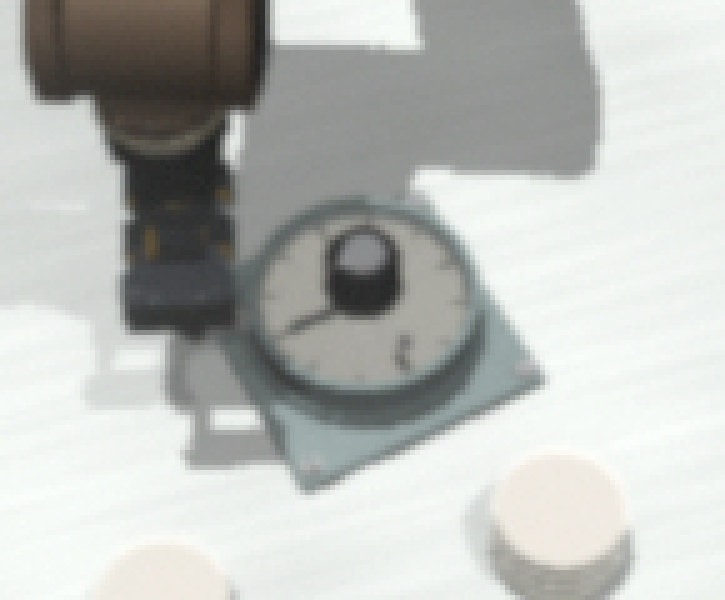

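Pointer on mark 3. Return home, then open and lift clear.

Emit:
move_arm(
  rows=[
    [[7.5,-1.3,0],[0,0,0.07]],
    [[7,-0.9,0],[0,0,0.06]],
    [[7,-0.4,0],[0,0,0.06]],
    [[7.1,0,0],[0,0,0.06]],
    [[7,0.4,0],[0,0,0.06]],
    [[7,0.8,0],[0,0,0.06]],
    [[6.9,1.2,0],[0,0,0.06]],
    [[6.9,1.7,0],[0,0,0.06]],
    [[6.7,2.1,0],[0,0,0.06]],
    [[6.6,2.5,0],[0,0,0.06]],
    [[6.5,2.9,0],[0,0,0.06]],
    [[6.3,3.2,0],[0,0,0.06]],
    [[6.1,3.6,0],[0,0,0.06]],
    [[0,0,0],[0,0,0]],
    [[0,0,0],[0,0,0]],
  ],
)

```text
clock: 29.48
position: [0.6507, -0.1174, 0.0349]
eef_rot: [3.141, -0.0, 2.147]
force: [2.4, 3.6, 0.1]
width: 0.0185
```

Emit:
move_arm(
  claw=-1,
  rows=[
    [[0,0,0],[0,0,0]],
    [[0,0,0],[0,0,0]],
    [[0,0,0],[0,0,0]],
    [[0,0,0],[0,0,0]],
    [[0,0,0],[0,0,0]],
    [[0,0,0],[0,0,0]],
    [[0,0,0],[0,0,0]],
    [[0,0,0],[0,0,0]],
    [[0,0,20],[0,0,0]],
    [[0,0,40],[0,0,0]],
    [[0,0,40],[0,0,0]],
    [[0,0,40],[0,0,0]],
    [[-20,-40,20],[0,0,0]],
    [[-20,-50,0],[0,0,0]],
    [[-20,-50,0],[0,0,0]],
    [[0,0,0],[0,0,0]],
    [[0,0,0],[0,0,0]],
  ],
)

```text
clock: 31.6
position: [0.591, -0.2571, 0.1948]
eef_rot: [3.141, -0.0, 2.148]
force: [0.1, 0.2, 0.5]
width: 0.095
```

```bash
python3 st.py; python3 v.py top t14.png; python3 v.py scene s14.png
python3 - <<'E'
from h import *
a=load('top0.png')['frame'];b=load('t14.png')['frame'];cv2.imwrite('pics/tf.png',np.hstack([b[:,:480,::-1]]))
E
```

```text
31.6 [ 0.59101136 -0.25709962  0.19482647] [ 3.14134871e+00 -2.68242007e-04  2.14827740e+00] 0.09500015664270872 [0.07720525 0.22373882 0.53541139] [ 0.04404522 -0.18677308 -0.01193334] -1.0905474991184299
```

View pics/zt14.png

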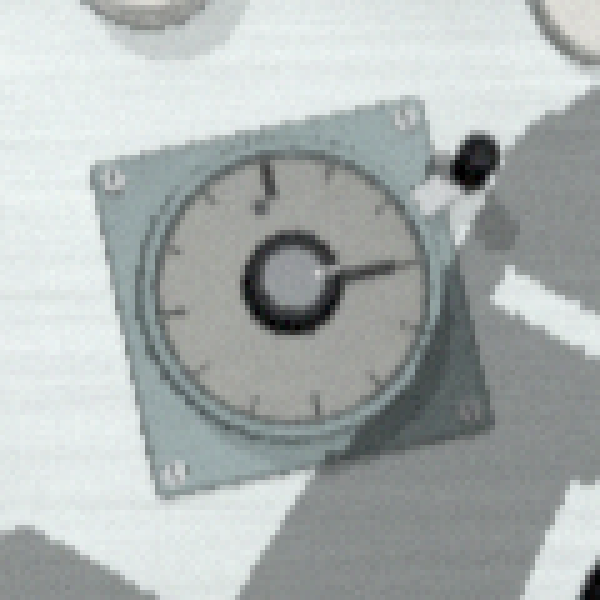

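View pics/s14.png

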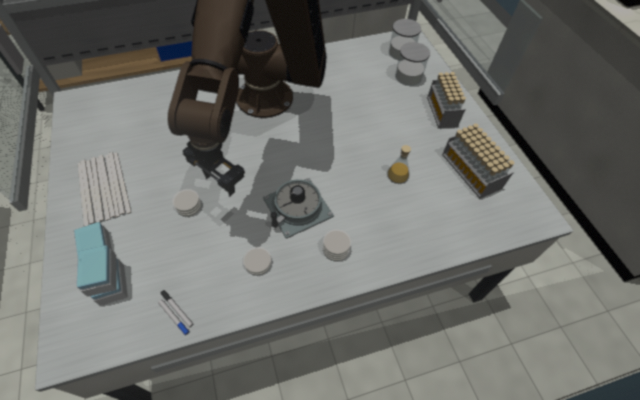

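The pointer is on the third mark, the lever is home, the dishes and flask are unmoved, and the gripper is clear.

```bash
python3 -c "
from station import robot
print(robot.job_done())"
```

```text
the job is handed in; nothing more can be done
None
```

I turned the knob back about 3.6 rad anticlockwise in one grasp, until the torque rose at the stop. The picture afterwards showed the pointer on the zero mark. I then pulled the lever to its stop three times (17, 19 and 21 N along the pull). After each pull I brought the lever home with the handle still gripped, rather than letting it go.

**Last checks:**
- **Pointer:** the pictures showed it on marks 1, 2 and 3 in turn, and on the third mark at the end.
- **Lever:** it was home after I let go.
- **Bystanders:** the dish stacks and flask looked unmoved in the last scene picture, compared by eye.
- **Robot:** the gripper was open and clear, with the force reading near zero. The clock read 31.6 s when I handed in.

**One disagreement:** the real fingertips sat about 36 mm higher than the reported TCP height. Because of this, my first attempt to grip the knob shut on nothing above it, with no contact force. I measured the offset in the scene pictures and corrected for it in all later moves.

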